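Close the waste chute under the rack

ROBOT

A 6-joint arm with a two-finger parallel gripper is mounted at the origin on the work surface. World frame = base frame: x ahead of the robot, y to its left, z up, the work surface at z = 0. Lengths are in mm, angles in rad, forces in N, time in s.
With the tool pointing down it reaches from about 350 to 875 mm from the base axis. Payload 4.2 kg.
Tool frame: the origin (TCP) lies midway between the tips of the shut fingers; the grasp point (between the pads) lies 19 mm behind it (arm.hold_point_z is the distance from the TCP to the grasp point, in mm); z points along the fingers, y is the line along which they close (so a half turn about z gives the same grasp; the last joint's range is limited). The gripper opens to 85 mm and grips with 20 to 120 N. Pads are 22 mm wide; open, the fingers measure 114 mm over their backs; the gripper's body (76 mm by 85 mm) begins 54 mm behind the grasp point. The pads swing forward as they close: fully open they stand 13 mm farther back than shut.
Start: joints at [1.406, 0.385, 0.008, 0, -1.194, -0.259], TCP at [256.984, 569.701, 231.312] pointing down, gripper open.
Joint ranges: [-3.14, 3.14], [-1.21, 2.06], [-1.07, 1.41], [-3.16, 2.05], [-2.99, -0.16], [-3.1, 3.1]. Speed limits (rad/s): [2.79, 2.79, 3.14, 3.14, 3.14, 3.14].

INTERFACE

Orientations are given as a unit quaternion [x, y, z, w].
In Python, from bench import arm, vision gives the robot as it stands. The module is installed in compiled form; this text tells all that it offers.
- The arm moves only by the tool servo_tool, never from a script. Its argument "plan" is a list of rows, each a list of 7 numbers: the shift along the world's x, y, z each as a share of 300 mm, from -1 to 1, then the turn, a rotation vector about the world's x, y, z each as a share of 2 rad, from -1 to 1, then the opening, from 0 (shut) to 1 (fully open). A call has 1 to 20 rows; each row shifts and turns the commanded pose from where the row before left it; what a row does not reach is not made up. A row lasts 1/8 s, in which the tool goes at most 62.5 mm and 10.7 degrees, less where a joint would pass 70% of its speed; a pose out of reach is approached as far as the arm can. A call with a number of a shift or a turn outside -1 to 1 is refused whole. A call with a gripper value outside its range is refused whole. The fingers move at their own pace and stop on an object; the grip force is fixed at half the most. Time passes only in rows, so rows that do not move let the fingers close. It gives the time, the measured TCP pose, the force, the opening and the grip force at its end, in the units of the state.
- arm.read_state(): the state, without advancing time (a new reading comes with each control period).
- vision.get_image(name): name is "scene" or "side" or "wrist"; returns a dict with "image" (420x560x3 uint8, red, green, blue), "z_map" (420x560 float32, mm along the optical axis (not along the pixel's ray), 0 where there is no reading), "K" (3x3 intrinsics, pixels), "world_to_cam" (4x4, takes a point from world to camera coordinates); the wrist camera has in their place "mount" (4x4, takes a point from camera to tool coordinates, whose origin is the TCP and whose axes are the flange's). Camera axes: x right, y down, z forward; pixel columns grow to the right and rows downward; lengths in mm; the calibration is good to about 2 mm. The wrist camera is an equidistant fisheye: a pixel r from the principal point sees the ray r / f radians off the axis. A picture is of the moment at which its call begins: read the wrist's pose just before it.
- arm.job_done(): hands the job in; it is judged then, once.
The state is a dict: "clock": time; "joints": joint angles; "joint_vel": joint speeds; "joint_efforts": joint torques, N m; "position": TCP position; "ee_rot": TCP orientation; "contact_force": force on the tool from outside, world axes, zero at the start; "wrist_torque": the same for the moment, N m; "gripper_width": finger opening in mm; "grasp_force": force on a finger pad.
Only numpy, scipy, OpenCV 4.12 (cv2) and the standard library are available. Lean on these libraries where they do the work, as an engineer would, in place of code of your own. Each camera call takes 0.05 s, during which the arm holds its last target. There are 200 camera calls.

TASK

Close the kitchen-waste chute in the wooden prep block: slide the thick steel disc lid across the block, under the wire rack, until it drops into the round pocket, then press it down until its rubber seal gives and the lid is fully home and level. Leave the other things where they stand.

Things in the scene. Friction and masses are not known exactly. Their poses are not given: they have to be found in the camera images.
- lid: Plain steel disc, 110 mm in diameter, 20 mm thick, about 0.3 kg, upright side wall, 2.5 mm bevel round its lower edge, no knob: too wide to grip, so it is pushed. Starts flat on the block, on the robot's side of the rack. Over the pocket its far side dips first; its near edge may hang on the rim until it is pushed on or pressed. Origin at the centre of its underside, z up.
- block: Wooden prep block fixed on the worktop, 400 mm (its x, pointing away from the robot) by 380 mm (its y) by 45 mm high. Origin at the centre of its underside. It carries the pocket and the wire rack, placed along its axes.
- pocket (a point): Centre of the mouth of the round pocket (waste chute), level with the block's top, 70 mm beyond the block's centre along its x. Mouth 115 mm wide (2.5 mm of play all round the lid), 2 mm bevel. The lid first drops 8 mm, onto the black rubber seal disc (110 mm wide) that fills the pocket, and stands 12 mm proud of the block; pressed home it sits 12 mm deep and stands 8 mm proud.
- rack_edge (a point): Middle of the underside of the wire rack's front bar: 120 mm above the block's top, 60 mm short of the pocket's centre along the block's x. The rack's six bars (364 mm long, along the block's y) reach 128 mm on from here over the pocket; legs at its corners, a tin on each end. It stops an upright tool; one leaning back to the robot, 35 to 45 degrees, can push the lid home and press its near part.
- seal (a joint): How far the rubber seal disc is pressed down: 0 = up, 0.004 m = fully down. It carries the lid's weight without moving, gives way at about 7 N of downward push on the lid (10 to 15 N takes it down within a second, also on the lid's near part, 40 mm off its centre), and stays down afterwards.
- jar: Bystander: small glass jar, 38 mm wide, 75 mm tall, on the block to one side of the pocket, under the rack. Origin at the centre of its underside.
- ramekin: Bystander: small white bowl, 52 mm wide, 34 mm tall, on the block to the other side of the pocket. Origin at the centre of its underside.
- mug: Bystander: mug, 80 mm wide, 90 mm tall, on the worktop left of the block. Origin at the centre of its underside.
- can: Bystander: food can, 72 mm wide, 100 mm tall, on the worktop left of the block. Origin at the centre of its underside.
- spatula: Bystander: wooden spatula, 280 mm long, lying on the worktop right of the block, beside the hob. Origin at its underside, x along its length.
Things that resemble listed ones, but are neither listed nor needed, are in the scene too. There is more than one size of the lid; the one meant has the size given above.

How it is judged (in metres and radians):
At the end, for the whole second after the job is handed in: The lid rests in the pocket, centred within 5 mm, level within 2 degrees, its underside at least 10.5 mm below the block's top (12 mm is fully home), the seal pressed down at least 3 mm, nothing moving (horizontal distance between lid and pocket below 0.005 m and z of lid in the frame of pocket below -0.0105 m and angle between lid's own z axis and vertical below 0.035 rad and value of joint seal above 0.003 m and linear speed of lid below 0.01 m/s); the robot touches nothing.
It fails at once if a bystander (jar or ramekin) is moved more than 25 mm or tipped over (distance of any of jar, ramekin from where it was at the start of the episode above 0.025 m or angle between any of jar, ramekin's own z axis and vertical above 0.5 rad).
It fails at once if a bystander (mug or can) is moved more than 25 mm or tipped over (distance of any of mug, can from where it was at the start of the episode above 0.025 m or angle between any of mug, can's own z axis and vertical above 0.5 rad).
It fails at once if a bystander (spatula) is moved more than 25 mm or tipped over (distance of spatula from where it was at the start of the episode above 0.025 m).
It also fails if it takes over 51 s, if anything falls off the work surface, if the arm or the gripper's body presses on something with over 40 N, if the wrist force passes 120 N, or if a joint passes its speed limit or range.

## Working session

There is one attempt and no reset: what is moved stays moved. The work goes in short steps, Python scripts to look and compute and a tool call to move; the robot and the scene stay as the last step left them, time stands still between calls to the robot, and variables do not carry over. Pictures are saved under pics/ and viewed, at most 10 in all, crops included, and the job is handed in when it is done.

Besides the shell and the picture viewer there is one more tool, called after "Emit:" as a command line: name --pt "numbers of a row" for each row, then --argument value for the rest. servo_tool: Moves the arm, as the interface text tells. Its arguments: {"type":"object","properties":{"plan":{"type":"array"}},"required":["plan"]}

```bash
mkdir -p pics
cat > h.py <<'E'
import numpy as np, cv2
from bench import arm, vision
def pts(d):
    z=d["z_map"];K=d["K"];v,u=np.mgrid[:z.shape[0],:z.shape[1]]
    P=np.stack([(u-K[0,2])/K[0,0]*z,(v-K[1,2])/K[1,1]*z,z],-1)
    T=np.linalg.inv(d["world_to_cam"]);W=P@T[:3,:3].T+T[:3,3];W[z<=0]=np.nan
    return W
E
python3 - <<'E'
from h import *
ims=[]
for n in("scene","side"):
    d=vision.get_image(n);np.save(n+".npy",d,allow_pickle=True)
    cv2.imwrite(f"pics/{n}0.png",d["image"][...,::-1]);T=np.linalg.inv(d["world_to_cam"]);print(n,T[:3,3].round(),T[:3,2].round(2))
print({k:np.round(v,3) for k,v in arm.read_state().items()})
E
```

```text
scene [1014.  870.  987.] [-0.37 -0.65 -0.66]
side [   4. -660.  859.] [ 0.46  0.6  -0.65]
{'clock': np.float64(0.1), 'joints': array([ 1.406,  0.385,  0.007, -0.   , -1.194, -0.259]), 'joint_vel': array([-0.003, -0.001,  0.003,  0.003,  0.001, -0.   ]), 'joint_efforts': array([-1.0000e-03, -3.9332e+01,  1.8893e+01,  4.1980e+00, -3.0000e-03,
        0.0000e+00]), 'position': array([256.791, 569.229, 230.331]), 'ee_rot': array([ 0.978, -0.21 , -0.   ,  0.001]), 'contact_force': array([ 0.65 , -0.127,  0.502]), 'wrist_torque': array([ 0.014, -0.021, -0.004]), 'grasp_force': np.float64(0.0), 'gripper_width': np.float64(85.279)}
```

View pics/scene0.png

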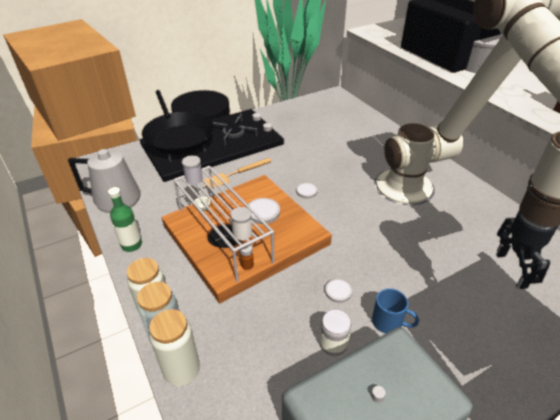

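View pics/side0.png

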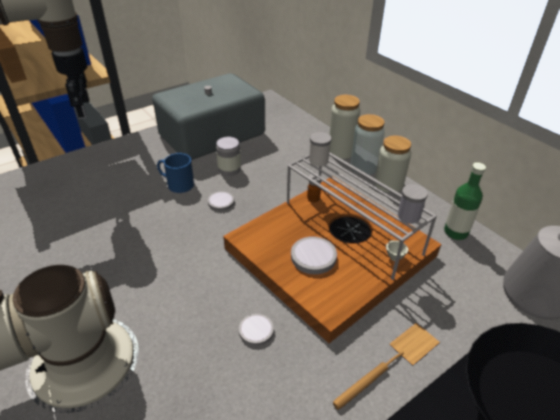

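The side view shows the block (corners near 225,240 / 330,320 / 438,245 / 340,180), the lid at (314,255), the pocket at (350,230), the jar at (315,190) and the ramekin at (396,250). Two other discs lie on the worktop. Next I measure these.

```bash
cat > m.py <<'E'
from h import *
def measure(n,d):
    W=pts(d);I=d["image"];hsv=cv2.cvtColor(I,cv2.COLOR_RGB2HSV);z=W[...,2]
    near=(W[...,0]>300)&(W[...,0]<950)&(abs(W[...,1])<450)
    wood=near&(abs(z-45)<6)&(hsv[...,1]>130)
    X=W[wood][:,:2].astype(np.float32)
    X=X[np.all(abs(X-np.median(X,0))<290,1)]
    r=cv2.minAreaRect(X);print(n,"block",r,"ztop",np.median(z[wood]))
    m=(near&(abs(z-65)<6)&(hsv[...,1]<80)).astype(np.uint8)
    m=cv2.morphologyEx(m,cv2.MORPH_OPEN,np.ones((3,3),np.uint8))
    k,l,s,c=cv2.connectedComponentsWithStats(m)
    for i in range(1,k):
        if s[i,4]>40:
            q=W[l==i];(cx,cy),rad=cv2.minEnclosingCircle(q[:,:2].astype(np.float32))
            print("  z65 blob px",c[i].round(),"circ",round(cx,1),round(cy,1),round(rad,1),"z",np.median(q[:,2]).round(1),"ext",q.min(0).round(),q.max(0).round())
    return W,I,hsv
if __name__=="__main__":
    for n in("scene","side"):
        d=np.load(n+".npy",allow_pickle=True).item();W,I,hsv=measure(n,d);z=W[...,2]
        near=(W[...,0]>300)&(W[...,0]<1000)&(abs(W[...,1])<450)
        rk=near&(z>150)&(z<185)&(hsv[...,1]<90)
        if rk.sum(): print("  rack",cv2.minAreaRect(W[rk][:,:2].astype(np.float32)),np.percentile(z[rk],[5,50,95]).round())
        dk=near&(abs(z-36)<14)&(I.max(-1)<60);print("  dark",dk.sum(),np.nanmedian(W[dk],0) if dk.sum() else 0)
        x0,y0,x1,y1=(150,140,350,300) if n=="scene" else (210,120,450,330)
        cv2.imwrite(f"pics/{n}_c.png",cv2.resize(I[y0:y1,x0:x1,::-1],None,fx=3.2,fy=2.8 if n=="side" else 3.2,interpolation=3))
E
python3 m.py
```

```text
scene block ((617.1170654296875, -57.25672912597656), (400.07391357421875, 383.6167297363281), 4.985780715942383) ztop 47.15013697974956
  z65 blob px [265. 208.] circ 539.3 -79.4 55.6 z 67.4 ext [ 485. -135.   59.] [570. -24.  71.]
  rack ((800.7467651367188, -58.644256591796875), (778.2711181640625, 383.7637634277344), 88.74427795410156) [153. 173. 180.]
  dark 334 [702.07304194 -46.39718768  39.42005217]
side block ((617.5055541992188, -59.07623291015625), (401.121337890625, 384.6040954589844), 5.213261127471924) ztop 45.08174652105379
  z65 blob px [230. 158.] circ 589.7 381.0 23.2 z 65.7 ext [568. 368.  60.] [612. 393.  71.]
  z65 blob px [460. 220.] circ 936.7 -205.6 29.7 z 63.8 ext [ 914. -234.   59.] [ 946. -177.   71.]
  z65 blob px [314. 254.] circ 540.1 -82.0 55.8 z 65.3 ext [ 486. -137.   59.] [596. -28.  70.]
  z65 blob px [394. 247.] circ 709.0 -182.1 12.9 z 65.1 ext [ 697. -189.   59.] [ 722. -174.   71.]
  z65 blob px [521. 283.] circ 863.1 -426.6 23.6 z 64.1 ext [ 853. -449.   59.] [ 873. -405.   71.]
  rack ((793.317138671875, -64.65890502929688), (762.78125, 379.5523681640625), 87.58982849121094) [155. 171. 179.]
  dark 1065 [688.28001309 -50.06899823  36.93244   ]
```

```bash
python3 - <<'E'
from h import *
from scipy.spatial.transform import Rotation as R
d=vision.get_image("wrist");print(d["mount"].round(2))
cv2.imwrite("pics/w0.png",d["image"][...,::-1])
R0=R.from_quat(arm.read_state()["ee_rot"])
h=np.deg2rad(11.2);t=np.deg2rad(40)
for s in(1,-1):
    z=np.array([np.cos(h)*np.sin(t),np.sin(h)*np.sin(t),-np.cos(t)]);y=-s*np.array([-np.sin(h),np.cos(h),0]);x=np.cross(y,z)
    Rd=R.from_matrix(np.c_[x,y,z]);print(s,Rd.as_quat().round(4))
E
python3 - <<'E'
import sys;sys.path.insert(0,'.')
from h import *
for n in("scene","side"):
    d=np.load(f"{n}.npy",allow_pickle=True).item();W=pts(d);z=W[...,2]
    B=np.array([617.3,-58]);a=np.deg2rad(5.1);u=np.array([np.cos(a),np.sin(a)]);v=np.array([-u[1],u[0]])
    q=W[...,:2]-B;bx=q@u;by=q@v
    # things standing on the block between z 52..125
    m=((z>52)&(z<140)&(abs(bx)<200)&(abs(by)<170)).astype(np.uint8)
    k,l,s,c=cv2.connectedComponentsWithStats(m)
    for i in range(1,k):
        if s[i,4]>25:
            g=l==i;print(n,c[i].round(),"bx",np.percentile(bx[g],[3,97]).round(),"by",np.percentile(by[g],[3,97]).round(),"z",np.percentile(z[g],[3,97]).round())
E
```

```text
[[  -0.     -0.95   -0.31   79.79]
 [   1.     -0.      0.     -0.23]
 [  -0.     -0.31    0.95 -141.53]
 [   0.      0.      0.      1.  ]]
1 [ 0.9352  0.0917  0.3404 -0.0334]
-1 [-0.0917  0.9352  0.0334  0.3404]
scene [206. 200.] bx [47. 62.] by [-165. -120.] z [64. 83.]
scene [201. 204.] bx [63. 87.] by [-166. -116.] z [56. 82.]
scene [266. 208.] bx [-128.  -54.] by [-62.  39.] z [58. 71.]
scene [256. 219.] bx [-46. -29.] by [-11.  28.] z [53. 69.]
scene [247. 257.] bx [66. 99.] by [144. 169.] z [ 56. 124.]
side [315. 178.] bx [71. 91.] by [129. 162.] z [109. 122.]
side [313. 192.] bx [64. 91.] by [128. 158.] z [ 54. 108.]
side [314. 255.] bx [-130.  -32.] by [-69.  29.] z [55. 68.]
side [393. 249.] bx [49. 92.] by [-156. -122.] z [54. 81.]
side [404. 251.] bx [62. 97.] by [-168. -148.] z [59. 81.]
```

Emit:
servo_tool --pt "0.041 -0.1487 0 0 0 -0.0841 0.7" --pt "0.041 -0.1487 0 0 0 -0.0841 0.7" --pt "0.041 -0.1487 0 0 0 -0.0841 0.7" --pt "0.041 -0.1487 0 0 0 -0.0841 0.7" --pt "0.041 -0.1487 0 0 0 -0.0841 0.7" --pt "0.041 -0.1487 0 0 0 -0.0841 0.7" --pt "0.041 -0.1487 0 0 0 -0.0841 0.7" --pt "0.041 -0.1487 0 0 0 -0.0841 0.7" --pt "0.041 -0.1487 0 0 0 -0.0841 0.7" --pt "0.041 -0.1487 0 0 0 -0.0841 0.7" --pt "0.041 -0.1487 0 0 0 -0.0841 0.7" --pt "0.041 -0.1487 0 0 0 -0.0841 0.7" --pt "0.041 -0.1487 0 0 0 -0.0841 0.7" --pt "0.041 -0.1487 0 0 0 -0.0841 0.7" --pt "0.041 -0.1487 0 0 0 -0.0841 0.7" --pt "0 0 0 0.0136 -0.0685 0 0.7" --pt "0 0 0 0.0136 -0.0685 0 0.7" --pt "0 0 0 0.0136 -0.0685 0 0.7" --pt "0 0 0 0.0136 -0.0685 0 0.7" --pt "0 0 0 0.0136 -0.0685 0 0.7"

```text
clock: 2.65
position: [440.5, -99.5, 231.2]
ee_rot: [-0.091, 0.934, 0.033, 0.342]
contact_force: [0.2, 0.1, 0.3]
gripper_width: 59.6
grasp_force: 0.0
```

Emit:
servo_tool --pt "0 0 -0.18 0 0 0 0.7" --pt "0 0 -0.18 0 0 0 0.7" --pt "0 0 -0.18 0 0 0 0.7" --pt "0 0 -0.03 0 0 0 0.7" --pt "0 0 -0.01 0 0 0 0.7" --pt "0 0 0 0 0 0 0.7"

```text
clock: 3.4
position: [434.2, -101.9, 104.8]
ee_rot: [-0.093, 0.938, 0.035, 0.333]
contact_force: [0.1, 0.8, 0.5]
gripper_width: 59.8
grasp_force: 0.0
```

Run:
```python
from h import *
print(arm.read_state()["position"],arm.read_state()["contact_force"])
d=vision.get_image("side");W=pts(d);np.save("side1.npy",d)
# lowest points of the gripper fingers near the TCP, in front of block
p=arm.read_state()["position"];q=W-p
f=np.array([np.cos(.1955),np.sin(.1955)]);al=q[...,:2]@f;la=q[...,:2]@np.array([-f[1],f[0]])
m=(al>-60)&(al<25)&(abs(la)<60)&(W[...,2]>49)
for a in range(-60,25,8):
    g=m&(al>=a)&(al<a+8)
    if g.sum(): print(a,g.sum(),np.percentile(W[g][:,2],[0,10,90]).round(),np.percentile(la[g],[0,50,100]).round())
cv2.imwrite("pics/s1.png",cv2.resize(d["image"][150:340,190:440,::-1],None,fx=3,fy=3,interpolation=2))
```

```text
[ 434.23420416 -101.88764505  104.77438721] [0.10545873 0.77077061 0.52721742]
-60 287 [148. 211. 496.] [-54.  21.  60.]
-52 207 [150. 197. 496.] [-36.  19.  52.]
-44 174 [147. 167. 492.] [-60.  15.  58.]
-36 109 [159. 171. 488.] [-58.  16.  50.]
-28 58 [150. 156. 481.] [-56.  18.  41.]
-20 20 [451. 457. 472.] [18. 20. 22.]
-12 2 [131. 163. 420.] [-37.  -6.  25.]
-4 3 [ 49.  49. 105.] [-38. -20.  28.]
```

View pics/s1.png

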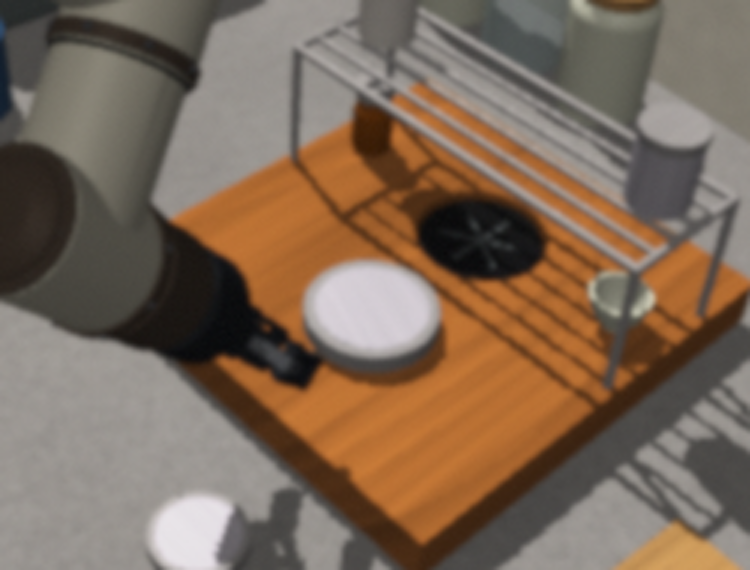

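The picture shows the fingers (300,365) just short of the lid (370,310). The descent stopped at z 105, so I check the joints for a limit.

Run:
```python
from h import *
s=arm.read_state();print(s["joints"].round(3),s["joint_vel"].round(2),s["position"])
```

```text
[-0.197  0.103 -0.655 -0.984 -0.301 -0.296] [ 0.01 -0.01  0.   -0.   -0.    0.  ] [ 434.33337444 -101.71771421  105.06167858]
```

Emit:
servo_tool --pt "0 0 0 -0.0145 0.0732 0 0.7" --pt "0 0 0 -0.0145 0.0732 0 0.7" --pt "0 0 -0.1 0 0 0 0.7" --pt "0 0 -0.07 0 0 0 0.7" --pt "0 0 0 0 0 0 0.7"

```text
clock: 4.08
position: [419.5, -108.6, 44.9]
ee_rot: [-0.092, 0.961, 0.037, 0.259]
contact_force: [-0.1, -0.9, 0.3]
gripper_width: 60.0
grasp_force: 0.0
```

```bash
cat >> h.py <<'E'
from scipy.spatial.transform import Rotation as R
def info(h=11.2,t=40):
    s=arm.read_state();h=np.deg2rad(h);t=np.deg2rad(t)
    z=np.array([np.cos(h)*np.sin(t),np.sin(h)*np.sin(t),-np.cos(t)]);y=np.array([-np.sin(h),np.cos(h),0]);x=np.cross(y,z)
    Rc=R.from_quat(s["ee_rot"]);rv=(R.from_matrix(np.c_[x,y,z])*Rc.inv()).as_rotvec()
    zc=Rc.as_matrix()[:,2];print("t",s["clock"],"pos",s["position"].round(1),"j",s["joints"].round(2),"F",s["contact_force"].round(1),"tilt",np.rad2deg(np.arccos(-zc[2])).round(1),"share to target rot",(rv/2).round(4))
    return s
E
python3 -c "
from h import *
info(11.2,22)"
```

```text
t 4.075 pos [ 419.5 -108.6   44.9] j [-0.15  0.23 -0.68 -0.88 -0.25 -0.42] F [-0.1 -0.9  0.3] tilt 30.4 share to target rot [-0.0255  0.0692 -0.    ]
```

Emit:
servo_tool --pt "0.0 0.0 0.07 -0.013 0.035 0 0.7" --pt "0.04 0.02 0 -0.013 0.035 0 0.7" --pt "0.02 0 0 0 0 0 0.7" --pt "0 0 0 0 0 0 0.7"

```text
clock: 4.58
position: [426.8, -108.5, 53.5]
ee_rot: [-0.094, 0.972, 0.027, 0.213]
contact_force: [0.2, -0.1, -0.6]
gripper_width: 59.3
grasp_force: 0.0
```

```bash
python3 -c "
from h import *
info(11.2,22)"
```

```text
t 4.575 pos [ 426.8 -108.5   53.5] j [ 0.02  0.22 -0.76 -0.45 -0.19 -0.97] F [ 0.2 -0.1 -0.6] tilt 24.8 share to target rot [-0.0108  0.0226 -0.0003]
```

Emit:
servo_tool --pt "0.0 0.0 0.0 -0.014 0.05 0 0.7" --pt "0.0 0.0 0 -0.008 0.035 0 0.7" --pt "0.05 0.02 0 0 0 0 0.7" --pt "0.02 0 0 0 0 0 0.7" --pt "0 0 0 0 0 0 0.7"

```text
clock: 5.2
position: [447.2, -103.5, 52.5]
ee_rot: [-0.095, 0.986, 0.016, 0.134]
contact_force: [0.2, -0.2, -1.1]
gripper_width: 59.6
grasp_force: 0.0
```

```bash
python3 -c "
from h import *
info(11.2,15)"
```

```text
t 5.2 pos [ 447.2 -103.5   52.5] j [ 0.11  0.26 -0.75 -0.1  -0.29 -1.39] F [ 0.2 -0.2 -1.1] tilt 15.5 share to target rot [-0.0036  0.0036  0.0009]
```

Emit:
servo_tool --pt "0 0 -0.01 0 0 0 0.7" --pt "0 0 -0.01 0 0 0 0.7" --pt "0 0 0 0 0 0 0.7"

```text
clock: 5.58
position: [446.3, -103.4, 46.2]
ee_rot: [-0.096, 0.986, 0.016, 0.133]
contact_force: [0.3, -0.1, 0.6]
gripper_width: 59.4
grasp_force: 0.0
```

Emit:
servo_tool --pt "0 0 -0.008 0 0 0 0.7" --pt "0 0 -0.006 0 0 0 0.7" --pt "0 0 0 0 0 0 0.7"

```text
clock: 5.95
position: [446.7, -103.3, 42.4]
ee_rot: [-0.096, 0.986, 0.016, 0.133]
contact_force: [0.5, 0.1, 0.4]
gripper_width: 60.2
grasp_force: 0.5
```

Emit:
servo_tool --pt "0.035 0.015 0.004 0 0 0 0.7" --pt "0.035 0.013 0 0 0 0 0.7" --pt "0.035 0.007 0 0 0 0 0.7" --pt "0.0164 0.0032 0 0 0 0 0.7" --pt "0.0164 0.0032 0 0 0 0 0.7" --pt "0.0164 0.0032 0 0 0 0 0.7" --pt "0.0164 0.0032 0 0 0 0 0.7" --pt "0.0164 0.0032 0 0 0 0 0.7" --pt "0.0164 0.0032 0 0 0 0 0.7" --pt "0 0 0 0 0 0 0.7"

```text
clock: 7.2
position: [508.9, -86.9, 43.8]
ee_rot: [-0.096, 0.986, 0.016, 0.134]
contact_force: [-0.3, -0.2, -0.5]
gripper_width: 59.8
grasp_force: 0.1
```

```bash
cat > look.py <<'E'
import sys
from h import *
def lid():
    # lid centre relative to block/pocket from side camera, bright top at z~65
    for n in("side","scene"):
        d=vision.get_image(n);W=pts(d);I=d["image"];z=W[...,2];hsv=cv2.cvtColor(I,cv2.COLOR_RGB2HSV)
        m=((W[...,0]>440)&(W[...,0]<760)&(W[...,1]>-170)&(W[...,1]<40)&(z>46)&(z<76)&(hsv[...,1]<80)&(I.max(-1)>95)).astype(np.uint8)
        m=cv2.morphologyEx(m,cv2.MORPH_OPEN,np.ones((2,2),np.uint8))
        k,l,s,c=cv2.connectedComponentsWithStats(m)
        if k<2: continue
        i=1+np.argmax(s[1:,4]);q=W[l==i];(cx,cy),r=cv2.minEnclosingCircle(q[:,:2].astype(np.float32))
        print(n,s[i,4],"c",round(cx,1),round(cy,1),"r",round(r,1),"zmed",np.median(q[:,2]).round(1),"ext",q.min(0).round(1),q.max(0).round(1))
        np.save(n+"L.npy",d)
        if len(sys.argv)>1 and n=="side": cv2.imwrite(sys.argv[1],cv2.resize(I[150:340,240:490,::-1],None,fx=3,fy=3,interpolation=2))
info(11.2,35);lid()
E
python3 look.py
```

```text
t 7.2 pos [508.9 -86.9  43.8] j [ 0.13  0.35 -0.65 -0.07 -0.3  -1.44] F [-0.3 -0.2 -0.5] tilt 15.5 share to target rot [ 0.0306 -0.1671 -0.0002]
side 561 c 547.3 -94.5 r 74.2 zmed nan ext [nan nan nan] [nan nan nan]
scene 400 c 545.9 -71.0 r 53.2 zmed 67.5 ext [ 495.2 -123.9   45.5] [571.  -18.8  73.2]
```

```bash
sed -i 's/q=W\[l==i\]/q=W[(l==i)\&np.isfinite(z)]/' look.py; python3 look.py pics/s2.png
```

```text
t 7.3 pos [508.7 -86.9  44. ] j [ 0.13  0.35 -0.65 -0.07 -0.3  -1.44] F [-0.2  0.3 -0.2] tilt 15.6 share to target rot [ 0.0305 -0.1669 -0.0003]
side 564 c 546.7 -93.8 r 74.2 zmed 65.2 ext [ 498.5 -151.3   42.8] [620.9 -34.1 150.8]
scene 394 c 548.1 -73.5 r 55.0 zmed 67.3 ext [ 494.9 -127.8   43.5] [570.5 -19.   73.3]
```

View pics/s2.png

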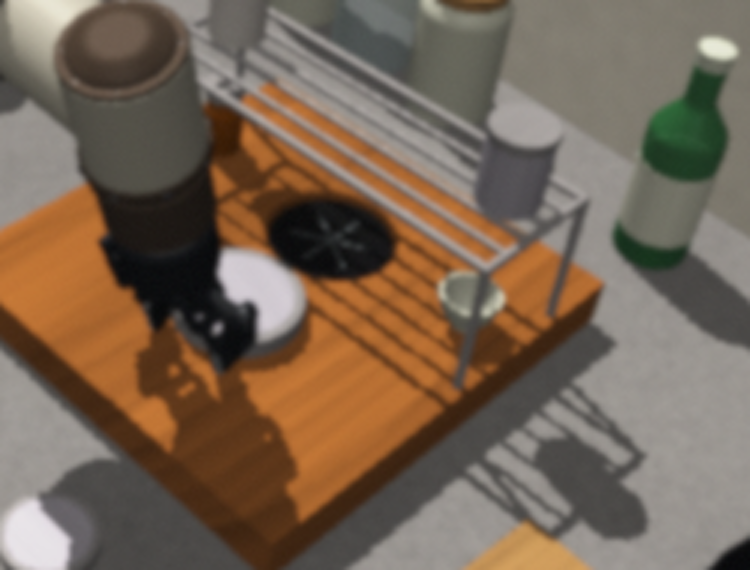

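```bash
cat > fit.py <<'E'
import sys
from h import *
from scipy.optimize import least_squares
U=np.array([.9960,.0889]);V=np.array([-.0889,.9960]);PK=np.array([687.0,-51.8])
def go(zt=65,n="side",xm=760,tol=5):
    d=vision.get_image(n);W=pts(d);I=d["image"];z=W[...,2];hsv=cv2.cvtColor(I,cv2.COLOR_RGB2HSV)
    m=(W[...,0]>440)&(W[...,0]<xm)&(W[...,1]>-150)&(W[...,1]<30)&(abs(z-zt)<tol)&(hsv[...,1]<80)&(I.max(-1)>90)
    k,l,s,c=cv2.connectedComponentsWithStats(m.astype(np.uint8));g=l==1+np.argmax(s[1:,4])
    cs,_=cv2.findContours(g.astype(np.uint8),cv2.RETR_EXTERNAL,cv2.CHAIN_APPROX_NONE)
    K=d["K"];T=np.linalg.inv(d["world_to_cam"]);p=max(cs,key=len)[:,0]
    r=np.c_[(p[:,0]-K[0,2])/K[0,0],(p[:,1]-K[1,2])/K[1,1],np.ones(len(p))]@T[:3,:3].T
    X=(T[:3,3]+r*((zt-T[2,3])/r[:,2])[:,None])[:,:2]
    f=least_squares(lambda c:np.hypot(*(X-c).T)-55,X.mean(0),loss="cauchy",f_scale=1.5)
    e=np.abs(np.hypot(*(X-f.x).T)-55);print(n,g.sum(),"lid",f.x.round(1),"inl",(e<2).sum(),len(e),"block-frame off from pocket",[((f.x-PK)@U).round(1),((f.x-PK)@V).round(1)])
    return d
if __name__=="__main__":
    s=info(11.2,35);go();d=go(n="scene")
E
python3 fit.py
```

```text
t 7.4 pos [508.4 -87.   44. ] j [ 0.13  0.35 -0.65 -0.07 -0.3  -1.44] F [-0.3  0.4 -0.2] tilt 15.5 share to target rot [ 0.0305 -0.1671 -0.0002]
side 568 lid [608.5 -84.8] inl 23 91 block-frame off from pocket [np.float64(-81.1), np.float64(-25.9)]
scene 335 lid [558.9 -74.6] inl 35 75 block-frame off from pocket [np.float64(-129.6), np.float64(-11.3)]
```

Emit:
servo_tool --pt "0.0164 0.0032 0.0015 0.0021 -0.0114 0 0.7" --pt "0.0164 0.0032 0.0013 0.0021 -0.0114 0 0.7" --pt "0.0164 0.0032 0.0013 0.0021 -0.0114 0 0.7" --pt "0.0164 0.0032 0.0013 0.0021 -0.0114 0 0.7" --pt "0.0164 0.0032 0.0013 0.0021 -0.0114 0 0.7" --pt "0.0164 0.0032 0.0013 0.0021 -0.0114 0 0.7" --pt "0.0164 0.0032 0.0013 0.0021 -0.0114 0 0.7" --pt "0.0164 0.0032 0.0013 0.0021 -0.0114 0 0.7" --pt "0.0164 0.0032 0.0013 0.0021 -0.0114 0 0.7" --pt "0 0 0 0 0 0 0.7"

```text
clock: 8.75
position: [553.7, -80.7, 48.9]
ee_rot: [-0.095, 0.967, 0.028, 0.236]
contact_force: [-0.4, 1.4, 0.1]
gripper_width: 59.8
grasp_force: 0.4
```

```bash
sed -i 's/X.mean(0),loss/s["position"][:2]+np.array([52,10.]),loss/; s/^def go(/def go(s,/; s/;go();d=go(n="scene")/;go(s);d=go(s,n="scene")/' fit.py; python3 fit.py
```

```text
t 8.75 pos [553.7 -80.7  48.9] j [ 0.1   0.37 -0.57 -0.35 -0.16 -1.14] F [-0.4  1.4  0.1] tilt 27.4 share to target rot [ 0.0085 -0.0656 -0.0017]Traceback (most recent call last):
  File "fit.py", line 17, in <module>
    s=info(11.2,35);go(s);d=go(s,n="scene")
                    ~~^^^
  File "fit.py", line 13, in go
    f=least_squares(lambda c:np.hypot(*(X-c).T)-55,s["position"][:2]+np.array([52,10.]),loss="cauchy",f_scale=1.5)
                                                   ~^^^^^^^^^^^^
IndexError: only integers, slices (`:`), ellipsis (`...`), numpy.newaxis (`None`) and integer or boolean arrays are valid indices
```

```bash
sed -i 's/k,l,s,c=cv2/k,l,st,c=cv2/; s/np.argmax(s\[1:/np.argmax(st[1:/' fit.py; python3 fit.py
python3 - <<'E'
from h import *
s=arm.read_state();d=vision.get_image("wrist");np.save("w.npy",d)
cv2.imwrite("pics/w1.png",d["image"][...,::-1]);print(d["K"].round(1).tolist())
E
```

```text
t 8.8 pos [553.6 -80.7  49. ] j [ 0.1   0.37 -0.57 -0.35 -0.16 -1.14] F [-0.3  0.7  0.2] tilt 27.4 share to target rot [ 0.0087 -0.0657 -0.002 ]
side 679 lid [601.  -71.5] inl 52 93 block-frame off from pocket [np.float64(-87.4), np.float64(-12.0)]
scene 79 lid [602.2 -68.5] inl 15 43 block-frame off from pocket [np.float64(-86.0), np.float64(-9.0)]
[[325.2, 0.0, 280.1], [0.0, 325.2, 206.7], [0.0, 0.0, 1.0]]
```

View pics/w1.png

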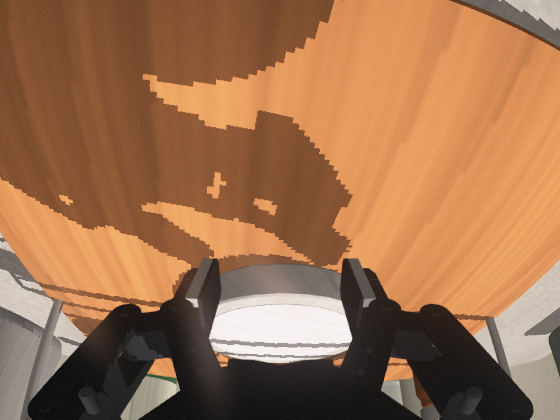

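Emit:
servo_tool --pt "0.012 0.003 0 -0.003 0.016 0 0.7" --pt "0.0162 0.0037 0 0 0 0 0.7" --pt "0.0162 0.0037 0 0 0 0 0.7" --pt "0.0162 0.0037 0 0 0 0 0.7" --pt "0.0162 0.0037 0 0 0 0 0.7" --pt "0.0162 0.0037 0 0 0 0 0.7" --pt "0.0162 0.0037 0 0 0 0 0.7" --pt "0 0 0 0 0 0 0.7"

```text
clock: 9.95
position: [586.4, -72.9, 48.6]
ee_rot: [-0.096, 0.971, 0.026, 0.219]
contact_force: [-0.2, -0.2, -0.9]
gripper_width: 59.6
grasp_force: 0.3
```

```bash
python3 fit.py
```

```text
t 9.95 pos [586.4 -72.9  48.6] j [ 0.12  0.41 -0.53 -0.22 -0.19 -1.29] F [-0.2 -0.2 -0.9] tilt 25.5 share to target rot [ 0.0117 -0.082  -0.0022]
side 530 lid [630.5 -68.7] inl 22 82 block-frame off from pocket [np.float64(-57.8), np.float64(-11.8)]
scene 78 lid [621.6 -71.1] inl 10 33 block-frame off from pocket [np.float64(-66.9), np.float64(-13.4)]
```

Emit:
servo_tool --pt "-0.05 -0.01 0.02 0 0 0 0.35" --pt "-0.05 -0.01 0.1 0 0 0 0.35" --pt "0 0 0.12 0 0 0 0.35" --pt "0 0 0 0.0021 -0.015 0 0.35" --pt "0 0 0 0.0021 -0.015 0 0.35" --pt "0 0 0 0.0021 -0.015 0 0.35" --pt "0 0 0 0.0021 -0.015 0 0.35" --pt "0 0 0 0.0021 -0.015 0 0.35" --pt "0 0 0 0.0021 -0.015 0 0.35" --pt "0 0 0 0.0021 -0.015 0 0.35" --pt "0 0 0 0.0021 -0.015 0 0.35" --pt "0 0 0 0.0021 -0.015 0 0.35" --pt "0 0 0 0.0021 -0.015 0 0.35" --pt "0 0 0 0 0 0 0.35"

```text
clock: 11.8
position: [555.0, -80.1, 120.1]
ee_rot: [-0.093, 0.927, 0.032, 0.363]
contact_force: [-0.1, 0.1, 0.5]
gripper_width: 30.1
grasp_force: 0.0
```

```bash
python3 -c "
from h import *
info(11.2,43)"; python3 fit.py
```

```text
t 11.8 pos [555.  -80.1 120.1] j [-0.06  0.23 -0.49 -0.92 -0.21 -0.46] F [-0.1  0.1  0.5] tilt 42.8 share to target rot [ 0.0044 -0.0014 -0.0002]
t 11.8 pos [555.  -80.1 120.1] j [-0.06  0.23 -0.49 -0.92 -0.21 -0.46] F [-0.1  0.1  0.5] tilt 42.8 share to target rot [-0.0092  0.0671 -0.0005]
side 861 lid [634.3 -64. ] inl 50 108 block-frame off from pocket [np.float64(-53.6), np.float64(-7.4)]
scene 77 lid [619.9 -73.6] inl 10 33 block-frame off from pocket [np.float64(-68.8), np.float64(-15.7)]
```

Emit:
servo_tool --pt "0 0 -0.026 0 0 0 0.35" --pt "0 0 -0.026 0 0 0 0.35" --pt "0 0 -0.026 0 0 0 0.35" --pt "0 0 -0.026 0 0 0 0.35" --pt "0 0 -0.026 0 0 0 0.35" --pt "0 0 -0.026 0 0 0 0.35" --pt "0 0 -0.026 0 0 0 0.35" --pt "0 0 -0.02 0 0 0 0.35" --pt "0 0 0 0 0 0 0.35"

```text
clock: 13.02
position: [554.8, -79.0, 59.0]
ee_rot: [-0.094, 0.927, 0.032, 0.362]
contact_force: [-0.4, -0.2, -0.4]
gripper_width: 30.4
grasp_force: 0.0
```

Run:
```python
from h import *
from scipy.optimize import least_squares
info(11.2,43)
for n in("side","scene"):
    d=np.load(n+".npy",allow_pickle=True).item();I=d["image"];K=d["K"];C=np.array(d["world_to_cam"]);T=np.linalg.inv(C)
    v,u=np.mgrid[:420,:560];r=np.stack([(u-K[0,2])/K[0,0],(v-K[1,2])/K[1,1],np.ones(u.shape)],-1)@T[:3,:3].T
    X=(T[:3,3]+r*((45-T[2,3])/r[...,2])[...,None])[...,:2]
    g=(I.max(-1)<75)&(np.hypot(*(X-[687,-51.8]).transpose(2,0,1))<75)
    k,l,s,c=cv2.connectedComponentsWithStats(g.astype(np.uint8));g=(l==1+np.argmax(s[1:,4])).astype(np.uint8)
    p=np.vstack([q[:,0] for q in cv2.findContours(g,cv2.RETR_EXTERNAL,cv2.CHAIN_APPROX_NONE)[0]]);x=X[p[:,1],p[:,0]]
    f=least_squares(lambda c:np.hypot(*(x-c[:2]).T)-c[2],[687,-52,57],loss="cauchy",f_scale=1.5)
    print(n,g.sum(),f.x.round(1),(abs(f.fun)<2).sum(),len(x))
```

```text
t 13.025 pos [554.8 -79.   59. ] j [-0.23  0.35 -0.45 -1.35 -0.28  0.1 ] F [-0.4 -0.2 -0.4] tilt 42.7 share to target rot [ 0.0046 -0.0022 -0.0018]
side 956 [686.3 -53.4  53.2] 73 102
scene 191 [695.  -50.   44.8] 24 48
```

Emit:
servo_tool --pt "0 0 -0.0067 0 0 0 0.35" --pt "0 0 -0.0067 0 0 0 0.35" --pt "0 0 -0.0067 0 0 0 0.35" --pt "0 0 0 0 0 0 0.35"

```text
clock: 13.52
position: [555.4, -79.2, 53.7]
ee_rot: [-0.094, 0.926, 0.032, 0.363]
contact_force: [-0.1, -0.3, -0.5]
gripper_width: 30.4
grasp_force: 0.0
```

Emit:
servo_tool --pt "0 0 -0.005 0 0 0 0.35" --pt "0 0 -0.005 0 0 0 0.35" --pt "0 0 0 0 0 0 0.35"

```text
clock: 13.9
position: [555.4, -79.2, 50.7]
ee_rot: [-0.094, 0.926, 0.032, 0.363]
contact_force: [-0.0, 0.1, 0.2]
gripper_width: 30.2
grasp_force: 0.0
```

Emit:
servo_tool --pt "0 0 -0.005 0 0 0 0.35" --pt "0 0 -0.003 0 0 0 0.35" --pt "0 0 0 0 0 0 0.35"

```text
clock: 14.28
position: [555.8, -79.1, 50.1]
ee_rot: [-0.094, 0.926, 0.032, 0.365]
contact_force: [-6.4, -1.2, 11.7]
gripper_width: 30.1
grasp_force: 5.7
```

Emit:
servo_tool --pt "0 0 0.0125 0 0 0 0.35" --pt "0.03 0.002 0 0 0 0 0.35" --pt "0.025 0.002 0 0 0 0 0.35" --pt "0.0163 0.0037 0 0 0 0 0.35" --pt "0.0163 0.0037 0 0 0 0 0.35" --pt "0.0163 0.0037 0 0 0 0 0.35" --pt "0.0163 0.0037 0 0 0 0 0.35" --pt "0.0163 0.0037 0 0 0 0 0.35" --pt "0 0 0 0 0 0 0.35"

```text
clock: 15.4
position: [597.0, -72.1, 52.3]
ee_rot: [-0.094, 0.926, 0.032, 0.364]
contact_force: [0.5, -0.4, -0.1]
gripper_width: 29.9
grasp_force: 0.1
```

```bash
python3 fit.py
python3 - <<'E'
from h import *
d=vision.get_image("side");cv2.imwrite("pics/s3.png",cv2.resize(d["image"][150:340,240:490,::-1],None,fx=3,fy=3,interpolation=2))
E
```

```text
t 15.4 pos [597.  -72.1  52.3] j [-0.17  0.41 -0.38 -1.31 -0.25  0.01] F [ 0.5 -0.4 -0.1] tilt 42.8 share to target rot [-0.0091  0.0676 -0.0022]
side 930 lid [652.2 -60.1] inl 46 105 block-frame off from pocket [np.float64(-35.4), np.float64(-5.1)]
scene 95 lid [645.4 -55.4] inl 15 44 block-frame off from pocket [np.float64(-41.8), np.float64(0.1)]
```

View pics/s3.png

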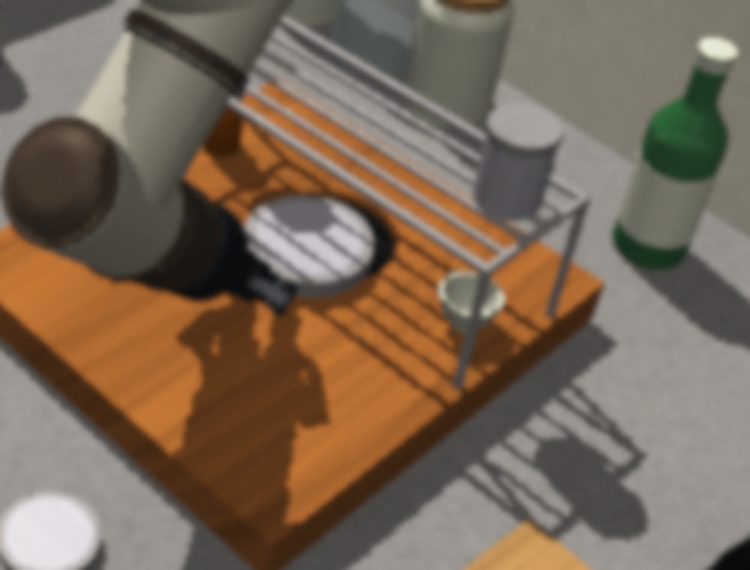

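Emit:
servo_tool --pt "0.0163 0.0036 0 0 0 0 0.35" --pt "0.0163 0.0036 0 0 0 0 0.35" --pt "0.0163 0.0036 0 0 0 0 0.35" --pt "0.0163 0.0036 0 0 0 0 0.35" --pt "0.0163 0.0036 0 0 0 0 0.35" --pt "0.01 0.0022 0 0 0 0 0.35" --pt "0.008 0.0018 0 0 0 0 0.35" --pt "0 0 0 0 0 0 0.35"

```text
clock: 16.55
position: [626.6, -65.4, 51.9]
ee_rot: [-0.094, 0.926, 0.032, 0.363]
contact_force: [-1.0, 0.5, 0.2]
gripper_width: 29.8
grasp_force: 0.1
```

```bash
cat > top.py <<'E'
from h import *
for n in("side","scene"):
    W=[];I=None
    d=vision.get_image(n);W=pts(d);I=d["image"];z=W[...,2];hsv=cv2.cvtColor(I,cv2.COLOR_RGB2HSV)
    m=(np.hypot(W[...,0]-687,W[...,1]+52)<62)&(z>40)&(z<80)&(hsv[...,1]<80)&(I.max(-1)>70)
    q=W[m]
    for _ in range(4):
        A=np.c_[q[:,:2]-[687,-52],np.ones(len(q))];c=np.linalg.lstsq(A,q[:,2],rcond=None)[0];e=abs(A@c-q[:,2]);q=q[e<max(3,2*np.median(e))]
    print(n,len(q),"slope deg x,y",np.rad2deg(c[:2]).round(2),"z at pocket",c[2].round(1),"ext",q.min(0).round(1),q.max(0).round(1))
    w=(np.hypot(W[...,0]-617,W[...,1]+58)<170)&(abs(z-45)<6)&(hsv[...,1]>130);print("   wood z",np.median(z[w]).round(1))
E
python3 fit.py; python3 top.py
```

```text
t 16.55 pos [626.6 -65.4  51.9] j [-0.11  0.44 -0.33 -1.22 -0.22 -0.12] F [-1.   0.5  0.2] tilt 42.8 share to target rot [-0.0092  0.0673 -0.0022]
side 567 lid [654.9 -56.9] inl 21 139 block-frame off from pocket [np.float64(-32.4), np.float64(-2.2)]
scene 135 lid [644.2 -38.9] inl 12 48 block-frame off from pocket [np.float64(-41.5), np.float64(16.6)]
side 804 slope deg x,y [-5.14  0.02] z at pocket 61.3 ext [ 634.5 -110.5   54.3] [ 7.378e+02 -6.000e-01  6.810e+01]
   wood z 45.1
scene 315 slope deg x,y [-5.26 -0.81] z at pocket 62.9 ext [ 646.8 -106.6   56.4] [734.4   4.6  69.1]
   wood z 47.3
```

Emit:
servo_tool --pt "0.005 0.0025 0 0 0 0 0.35" --pt "0.005 0.0025 0 0 0 0 0.35" --pt "0 0 0 0 0 0 0.35"

```text
clock: 17.12
position: [629.2, -64.1, 52.0]
ee_rot: [-0.094, 0.926, 0.032, 0.363]
contact_force: [-0.6, -1.3, -0.9]
gripper_width: 30.1
grasp_force: 0.5
```

```bash
python3 top.py
```

```text
side 799 slope deg x,y [-4.3   0.11] z at pocket 60.8 ext [ 636.4 -109.4   54.5] [740.3   1.3  66.6]
   wood z 45.2
scene 331 slope deg x,y [-4.41 -0.31] z at pocket 62.4 ext [ 646.8 -107.    55.6] [736.4   3.8  68. ]
   wood z 47.3
```

Emit:
servo_tool --pt "0.005 0.001 0 0 0 0 0.35" --pt "0.005 0.001 0 0 0 0 0.35" --pt "0 0 0 0 0 0 0.35"

```text
clock: 17.6
position: [633.0, -63.5, 52.6]
ee_rot: [-0.094, 0.926, 0.032, 0.364]
contact_force: [0.0, -0.8, 0.3]
gripper_width: 29.6
grasp_force: 0.0
```

```bash
python3 top.py
```

```text
side 770 slope deg x,y [0.09 0.29] z at pocket 56.8 ext [ 645.5 -108.6   53.6] [738.    1.4  59.8]
   wood z 45.1
scene 326 slope deg x,y [ 0.21 -1.07] z at pocket 58.6 ext [ 654.8 -105.5   54.6] [738.9   4.8  62.4]
   wood z 47.2
```

Emit:
servo_tool --pt "-0.012 -0.002 0 0 0 0 0.2" --pt "0 0 0.03 0 0 0 0" --pt "0 0 0.03 0 0 0 0" --pt "0 0 0.01 0 0 0 0" --pt "0.038 0.007 0 0 0 0 0" --pt "0.038 0.007 0 0 0 0 0" --pt "0 0 0 0 0 0 0"

```text
clock: 18.58
position: [651.7, -59.6, 72.8]
ee_rot: [-0.094, 0.926, 0.032, 0.363]
contact_force: [-1.1, -0.5, -0.4]
gripper_width: -0.2
grasp_force: 0.0
```

Run:
```python
from h import *
info(11.2,43)
d=vision.get_image("side");cv2.imwrite("pics/s4.png",cv2.resize(d["image"][150:340,240:490,::-1],None,fx=3,fy=3,interpolation=2))
```

```text
t 18.575 pos [651.7 -59.6  72.8] j [-0.02  0.43 -0.31 -0.99 -0.17 -0.42] F [-1.1 -0.5 -0.4] tilt 42.8 share to target rot [ 0.0046 -0.0012 -0.0021]
```

View pics/s4.png

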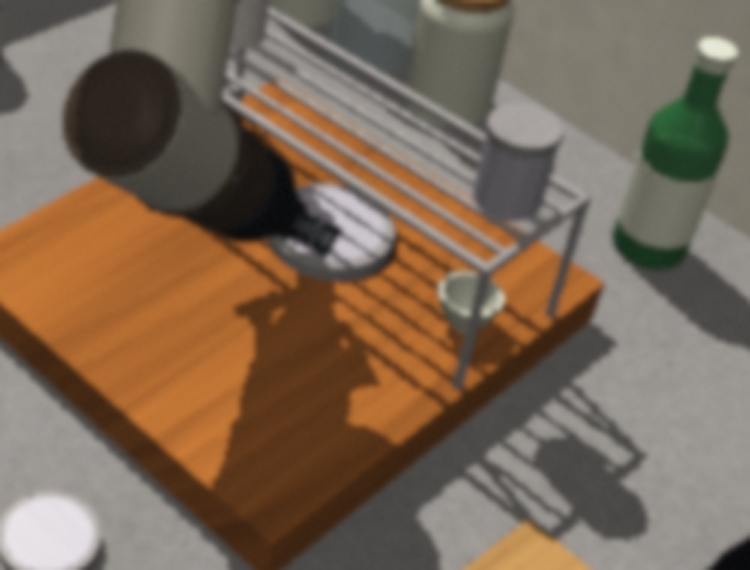

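The lid sits in the pocket at (335,230), with the shut fingers over its near part at (320,235). Next I press.

Emit:
servo_tool --pt "0 0 -0.012 0 0 0 0" --pt "0 0 -0.01 0 0 0 0" --pt "0 0 -0.005 0 0 0 0" --pt "0 0 0 0 0 0 0"

```text
clock: 19.12
position: [651.4, -60.3, 64.9]
ee_rot: [-0.094, 0.926, 0.032, 0.363]
contact_force: [-0.8, -0.2, -0.9]
gripper_width: -0.1
grasp_force: 0.0
```

Emit:
servo_tool --pt "0 0 -0.005 0 0 0 0" --pt "0 0 -0.005 0 0 0 0" --pt "0 0 0 0 0 0 0"

```text
clock: 19.5
position: [651.5, -60.0, 62.1]
ee_rot: [-0.094, 0.926, 0.032, 0.363]
contact_force: [-0.2, 0.4, 0.1]
gripper_width: -0.3
grasp_force: 0.1
```

Emit:
servo_tool --pt "0 0 -0.005 0 0 0 0" --pt "0 0 -0.005 0 0 0 0" --pt "0 0 0 0 0 0 0"

```text
clock: 19.88
position: [651.6, -60.0, 59.2]
ee_rot: [-0.094, 0.926, 0.032, 0.363]
contact_force: [-1.6, 0.6, 3.5]
gripper_width: -0.2
grasp_force: 1.6
```

Emit:
servo_tool --pt "0 0 -0.004 0 0 0 0" --pt "0 0 -0.004 0 0 0 0" --pt "0 0 0 0 0 0 0" --pt "0 0 0 0 0 0 0"

```text
clock: 20.38
position: [651.7, -60.0, 58.2]
ee_rot: [-0.094, 0.926, 0.032, 0.364]
contact_force: [-7.8, 0.6, 11.5]
gripper_width: 0.1
grasp_force: 5.9
```

Emit:
servo_tool --pt "0 0 -0.003 0 0 0 0" --pt "0 0 0 0 0 0 0" --pt "0 0 0 0 0 0 0" --pt "0 0 -0.003 0 0 0 0" --pt "0 0 0 0 0 0 0" --pt "0 0 0 0 0 0 0"

```text
clock: 21.12
position: [651.8, -60.0, 58.0]
ee_rot: [-0.094, 0.926, 0.032, 0.365]
contact_force: [-12.8, 0.5, 20.3]
gripper_width: -0.1
grasp_force: 10.2
```

```bash
python3 top.py
```

```text
side 568 slope deg x,y [1.12 0.29] z at pocket 52.9 ext [ 632.6 -108.2   49. ] [7.398e+02 4.000e-01 5.650e+01]
   wood z 45.1
scene 342 slope deg x,y [-0.36 -0.54] z at pocket 55.0 ext [ 653.3 -105.2   51.7] [737.9   4.2  58.3]
   wood z 47.3
```

The seal has given: the lid now stands 7.8 mm proud. I back the arm off.

Emit:
servo_tool --pt "0 0 0.02 0 0 0 0" --pt "0 0 0.03 0 0 0 0" --pt "-0.08 -0.016 0.01 0 0 0 0" --pt "-0.12 -0.024 0.03 0 0 0 0" --pt "-0.12 -0.024 0.1 0 0 0 0" --pt "0 0 0.15 0 0 0 0" --pt "0 0 0.1 0 0 0 0" --pt "0 0 0 0 0 0 0"

```text
clock: 22.22
position: [553.8, -79.6, 172.7]
ee_rot: [-0.096, 0.926, 0.032, 0.363]
contact_force: [0.7, 0.7, -0.6]
gripper_width: 0.0
grasp_force: 0.0
```

```bash
sed -i 's/go(s);d=go(s,n="scene")/go(s,53);go(s,53,n="scene")/' fit.py; python3 top.py; python3 fit.py
python3 - <<'E'
from h import *
d=vision.get_image("side");cv2.imwrite("pics/s5.png",cv2.resize(d["image"][150:340,240:490,::-1],None,fx=3,fy=3,interpolation=2))
E
```

```text
side 865 slope deg x,y [0.37 0.16] z at pocket 53.2 ext [ 630.8 -108.1   50. ] [7.421e+02 7.000e-01 5.630e+01]
   wood z 45.1
scene 341 slope deg x,y [-0.13 -0.52] z at pocket 55.1 ext [ 652.6 -103.7   51.9] [739.3   4.7  58.4]
   wood z 47.2
t 22.325 pos [553.1 -80.  170.2] j [ 0.05  0.13 -0.55 -0.56 -0.18 -0.9 ] F [-0.2 -0.1 -0.2] tilt 42.5 share to target rot [-0.0092  0.0649 -0.0022]
side 916 lid [686.4 -52.7] inl 60 103 block-frame off from pocket [np.float64(-0.7), np.float64(-0.8)]
scene 198 lid [757.4 -48. ] inl 8 52 block-frame off from pocket [np.float64(70.5), np.float64(-2.5)]
```

View pics/s5.png

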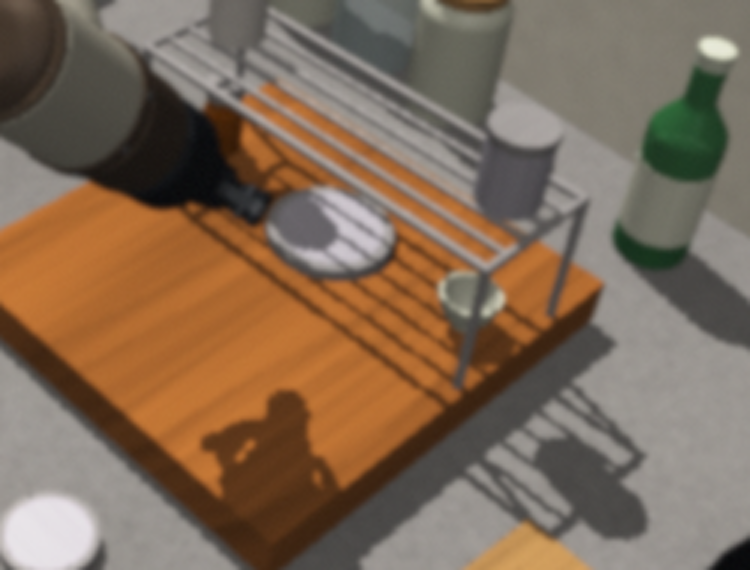

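The lid at (330,230) sits low and level in the pocket. The arm is clear, and the jar and ramekin are untouched.

```bash
python3 -c "
from bench import arm
print(arm.job_done())"
```

```text
the job is handed in; nothing more can be done
None
```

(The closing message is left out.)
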